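# Put the sanding sleeves away on their dowel rack in order of size

### The arm

A 6-joint arm with a two-finger parallel gripper is mounted at the origin on a cart in front of the work surface, level with it; the furniture and walls round the work are solid. World frame = base frame: x ahead of the robot, y to its left, z up, the work surface at z = 0. Lengths are in m, angles in degrees, forces in N, time in s.
With the tool pointing down it reaches from about 0.3 to 0.875 m from the base axis. Payload 6.4 kg.
Tool frame: the origin (TCP) lies at the very end of the fingers, on their centre line; the grasp point (between the pads) lies 19 mm behind it; z points along the fingers, y is the line along which they close (so a half turn about z gives the same grasp; the last joint's range is limited). The gripper opens to 85 mm and grips with 20 to 120 N. Pads are 22 mm wide; open, the fingers measure 114 mm over their backs; the gripper's body (76 mm by 85 mm) begins 54 mm behind the grasp point. The pads swing forward as they close: fully open they stand 13 mm farther back than shut.
Start: joints at [-82.065, 10.359, 92.074, -0, 77.567, -11.82], TCP at [0.194, -0.541, 0.196] pointing down, gripper open.
Joint ranges: [-171.53, 171.53], [-51.25, 118.39], [17.06, 147.69], [-65.23, 245.23], [0, 150.52], [-178.68, 178.68]. Speed limits (degrees/s): [147.25, 147.25, 172.46, 180, 180, 180].

### API

Orientations are given as a 3x3 rotation matrix whose columns are the frame's x, y, z axes.
In Python, from plant import bot gives the robot as it stands.
- The arm moves only by the tool move_arm, never from a script. Its argument "commands" is a list of rows, each a list of 5 numbers: the shift along the tool's x, y, z in mm, then the turn about the tool's z in rad, then the closure, from 0 (fully open) to 1 (shut). A call has 1 to 12 rows; each row shifts and turns the commanded pose from where the row before left it, along the tool's axes as they then stand; what a row does not reach is not made up. A row lasts 1/12 s, in which the tool goes at most 41.7 mm and 7.16 degrees, less where a joint would pass 70% of its speed; a pose out of reach is approached as far as the arm can. A call with a gripper value outside its range is refused whole. The fingers move at their own pace and stop on an object; "newtons" is the grip in N (left out, the last holds). Time passes only in rows, so rows that do not move let the fingers close. It gives the time, the measured TCP pose, the force, the opening and the grip force at its end, in the units of the state.
- bot.sense(): the state, without advancing time (a new reading comes with each control period).
- bot.get_image(name): name is "scene" or "top" or "wrist"; returns a dict with "img" (384x512x3 uint8, red, green, blue), "z_map" (384x512 float32, m along the optical axis (not along the pixel's ray), 0 where there is no reading), "camera_matrix" (3x3 intrinsics, pixels), "R" (3x3) and "t" (3): a world point X has camera coordinates R X + t; the wrist camera has in their place "hand_eye" (4x4, takes a point from camera to tool coordinates, whose origin is the TCP and whose axes are the flange's). Camera axes: x right, y down, z forward; pixel columns grow to the right and rows downward; lengths in m; the calibration is good to about 2 mm. A picture is of the moment at which its call begins: read the wrist's pose just before it.
- bot.close_job(): hands the job in; it is judged then, once.
Trained networks look in the newest picture that a camera, given by its name, has taken for a name from the list of things; names that differ only in an ending like _2 or _b are one class to them, and where a whole thing is asked for, a point or a joint stands for the part that bears it (a point fixed in the world has none). Each returns a list of dicts, best first, with "score" (0 to 1); they miss things now and then, are a little off and sometimes report something else, mostly with a low value. They report only what shows in the picture. A call takes as long as a camera call. They do not tell look-alikes from the thing itself.
- bot.find_in(camera, query): "at" ([column, row] in pixels, amid what is visible of it).
- bot.regions_of(camera, query): "pixels" (384x512 bool, what is visible of it) and "at" ([column, row] in pixels, amid what is visible of it).
- bot.spot_point(camera, query): "at" ([column, row] in pixels: a listed point, or the origin of a listed thing).
The state is a dict: "time_s": time; "joint_pos": joint angles; "qvel": joint speeds; "joint_efforts": joint torques, N m; "eef_pos": TCP position; "tool_rot": TCP orientation; "wrist_force": force on the tool from outside, world axes, zero at the start; "torque": the same for the moment, N m; "opening": finger opening in m; "finger_force": force on a finger pad.
Only numpy, scipy, OpenCV 4.12 (cv2) and the standard library are available. Lean on these libraries where they do the work, as an engineer would, in place of code of your own. Each camera call takes 0.05 s, during which the arm holds its last target. There are 200 camera calls.

### The job

Put the four loose sanding sleeves away on the dowel rack, one over each dowel and standing down on the board, in order of thickness: the thinnest on the dowel at the left end, the thickest on the dowel at the right end, left and right as you see them from the robot. Do not knock over the oil bottle.

Things in the scene. Friction and masses are not known exactly. Their poses are not given: they have to be found in the camera images.
- sleeve_32: the thinnest of the four sanding sleeves: an open tube of stiff card covered with brown grit cloth, outside diameter 32 mm, inside 27 mm, 75 mm tall, standing upright on an open end on the bare wood of the left table (the same either end up); a few dozen grams. Origin: middle of the tube (37.5 mm above its lower end); z is the tube's axis. Grasp it across the outside, from above.
- sleeve_42: the second thinnest of the four sanding sleeves: an open tube of stiff card covered with brown grit cloth, outside diameter 42 mm, inside 37 mm, 75 mm tall, standing upright on an open end on the bare wood of the left table (the same either end up); a few dozen grams. Origin: middle of the tube (37.5 mm above its lower end); z is the tube's axis. Grasp it across the outside, from above.
- sleeve_52: the second thickest of the four sanding sleeves: an open tube of stiff card covered with brown grit cloth, outside diameter 52 mm, inside 47 mm, 75 mm tall, standing upright on an open end on the bare wood of the left table (the same either end up); a few dozen grams. Origin: middle of the tube (37.5 mm above its lower end); z is the tube's axis. Grasp it across the outside, from above.
- sleeve_64: the thickest of the four sanding sleeves: an open tube of stiff card covered with brown grit cloth, outside diameter 64 mm, inside 59 mm, 75 mm tall, standing upright on an open end on the bare wood of the left table (the same either end up); a few dozen grams. Origin: middle of the tube (37.5 mm above its lower end); z is the tube's axis. Grasp it across the outside, from above.
- dowel_1: upright pale wooden dowel of the rack, the first from the left, goes with the thinnest sleeve (left and right as the robot sees them; all four dowels are alike): 10 mm thick, 48 mm tall with a rounded tip, fixed in the rack. Origin: its foot, on the top of the rack's board; z up, y along the row to the left, x across the row away from the robot. Dowels stand 78 mm apart.
- dowel_2: upright pale wooden dowel of the rack, the second from the left (left and right as the robot sees them; all four dowels are alike): 10 mm thick, 48 mm tall with a rounded tip, fixed in the rack. Origin: its foot, on the top of the rack's board; z up, y along the row to the left, x across the row away from the robot. Dowels stand 78 mm apart.
- dowel_3: upright pale wooden dowel of the rack, the third from the left (left and right as the robot sees them; all four dowels are alike): 10 mm thick, 48 mm tall with a rounded tip, fixed in the rack. Origin: its foot, on the top of the rack's board; z up, y along the row to the left, x across the row away from the robot. Dowels stand 78 mm apart.
- dowel_4: upright pale wooden dowel of the rack, the fourth from the left, the right-hand end, goes with the thickest sleeve (left and right as the robot sees them; all four dowels are alike): 10 mm thick, 48 mm tall with a rounded tip, fixed in the rack. Origin: its foot, on the top of the rack's board; z up, y along the row to the left, x across the row away from the robot. Dowels stand 78 mm apart.
- rack: the sleeve rack: a dark brown wooden board 78 x 318 x 18 mm, fixed to the bench at the right, with a row of four dowels along its middle. Origin: centre of its underside; y along the row to the left, z up; its top is 18 mm above the origin.
- oil_bottle: loose drip bottle of tool oil with a red cap, 41 mm thick, 118 mm tall, standing on the grey mat among the sleeves. Origin: centre of its foot. To be left standing.
Mind the look-alikes: they are no part of the job. Leave any purple or turquoise look-alike of the sleeve_52 alone.

How it is judged:
By the outcome, as a careful person would: the job done as asked, in the order asked, and still so for the second after the job is handed in, with the robot touching nothing.
It also fails if it takes over 112 s, if anything falls off the work surface, if the arm or the gripper's body presses on something with over 40 N, if the wrist force passes 120 N, or if a joint passes its speed limit or range.

## Working session

There is one attempt and no reset: what is moved stays moved. The work goes in short steps, Python scripts to look and compute and a tool call to move; the robot and the scene stay as the last step left them, time stands still between calls to the robot, and variables do not carry over. Pictures are saved under pics/ and viewed, at most 14 in all, crops included, and the job is handed in when it is done.

Besides the shell and the picture viewer there is one more tool, called after "Call:" in YAML: its name, and indented under it one key for each argument. move_arm: Moves the arm, as the interface text tells. Its arguments: {"type":"object","properties":{"commands":{"type":"array"},"newtons":{"type":"number"}},"required":["commands"]}

```bash
mkdir -p pics; ls; cat > h.py <<'E'
import numpy as np, cv2
from plant import bot
def cap(n):
    s=bot.sense(); d=bot.get_image(n)
    if n=="wrist":
        T=np.eye(4);T[:3,:3]=np.array(s["tool_rot"]);T[:3,3]=s["eef_pos"]
        M=T@np.array(d["hand_eye"])
        d["C"]=M
    else:
        M=np.eye(4);R=np.array(d["R"]);M[:3,:3]=R.T;M[:3,3]=-R.T@np.array(d["t"]);d["C"]=M
    return d
def cloud(d):
    K=np.array(d["camera_matrix"]);z=d["z_map"];v,u=np.mgrid[:z.shape[0],:z.shape[1]]
    P=np.stack([(u-K[0,2])/K[0,0]*z,(v-K[1,2])/K[1,1]*z,z],-1)
    return P@d["C"][:3,:3].T+d["C"][:3,3]
def save(d,n): cv2.imwrite("pics/"+n+".png",d["img"][:,:,::-1])
E
python3 - <<'E'
from h import *
s=bot.sense();print(s["eef_pos"],np.round(s["tool_rot"],3).tolist(),s["opening"],s["time_s"])
for n in ["top","scene"]:
    d=cap(n);save(d,n+"1");P=cloud(d);z=d["z_map"]
    print(n,d["C"][:3,3])
    for q in ["sleeve_32","sleeve_42","sleeve_52","sleeve_64","dowel_1","rack","oil_bottle"]:
        for r in bot.regions_of(n,q)[:5]:
            m=r["pixels"]&(z>0);p=P[m]
            if len(p)==0: print(q,r["at"]);continue
            zt=np.percentile(p[:,2],97);t=p[p[:,2]>zt-.006]
            print(q,round(r["score"],2),np.round(r["at"]),m.sum(),"ztop",round(zt,3),"topmid",np.round((t.min(0)+t.max(0))/2,3)[:2],"ext",np.round(np.ptp(t,axis=0),3)[:2],"rgb",d["img"][m].mean(0).round())
E
```

```text
pics
[ 0.19428263 -0.54052007  0.19547585] [[0.941, 0.338, -0.0], [0.338, -0.941, 0.002], [0.0, -0.002, -1.0]] 0.08554195101228546 0.0
top [0.3035063  0.04412046 1.73871571]
sleeve_32 0.62 [141. 239.] 140 ztop 0.078 topmid [0.329 0.492] ext [0.042 0.05 ] rgb [61. 38. 65.]
sleeve_32 0.59 [211. 216.] 36 ztop 0.076 topmid [0.385 0.179] ext [0.015 0.004] rgb [98. 75. 55.]
sleeve_32 0.57 [242. 188.] 33 ztop 0.082 topmid [0.516 0.112] ext [0.028 0.019] rgb [93. 70. 52.]
sleeve_32 0.49 [165. 242.] 84 ztop 0.076 topmid [0.317 0.388] ext [0.037 0.049] rgb [39. 78. 73.]
sleeve_32 0.45 [186. 224.] 67 ztop 0.08 topmid [0.38  0.308] ext [0.046 0.05 ] rgb [90. 68. 50.]
sleeve_42 0.62 [141. 239.] 140 ztop 0.078 topmid [0.329 0.492] ext [0.042 0.05 ] rgb [61. 38. 65.]
sleeve_42 0.59 [211. 216.] 36 ztop 0.076 topmid [0.385 0.179] ext [0.015 0.004] rgb [98. 75. 55.]
sleeve_42 0.57 [242. 188.] 33 ztop 0.082 topmid [0.516 0.112] ext [0.028 0.019] rgb [93. 70. 52.]
sleeve_42 0.49 [165. 242.] 84 ztop 0.076 topmid [0.317 0.388] ext [0.037 0.049] rgb [39. 78. 73.]
sleeve_42 0.45 [186. 224.] 67 ztop 0.08 top
[... 2840 characters left out ...]
66. 28. 74.]
sleeve_64 0.96 [231. 287.] 792 ztop 0.074 topmid [0.323 0.392] ext [0.052 0.052] rgb [10. 81. 74.]
sleeve_64 0.87 [193. 203.] 322 ztop 0.074 topmid [0.622 0.175] ext [0.045 0.042] rgb [77. 46. 28.]
sleeve_64 0.69 [231. 203.] 221 ztop 0.073 topmid [0.517 0.114] ext [0.034 0.032] rgb [76. 44. 27.]
sleeve_64 0.6 [249. 231.] 673 ztop 0.074 topmid [0.398 0.208] ext [0.063 0.064] rgb [83. 52. 31.]
sleeve_64 0.57 [207. 314.] 904 ztop 0.074 topmid [0.332 0.494] ext [0.053 0.052] rgb [66. 28. 74.]
dowel_1 0.48 [250. 233.] 686 ztop 0.075 topmid [0.393 0.236] ext [0.072 0.121] rgb [84. 53. 32.]
rack 0.94 [278. 156.] 1059 ztop 0.035 topmid [ 0.57  -0.277] ext [0.168 0.178] rgb [86. 54. 32.]
```

View pics/top1.png

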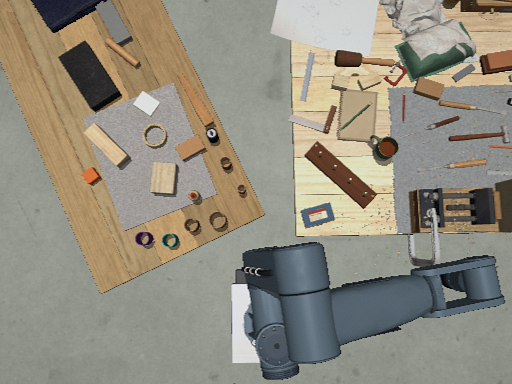

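View pics/scene1.png

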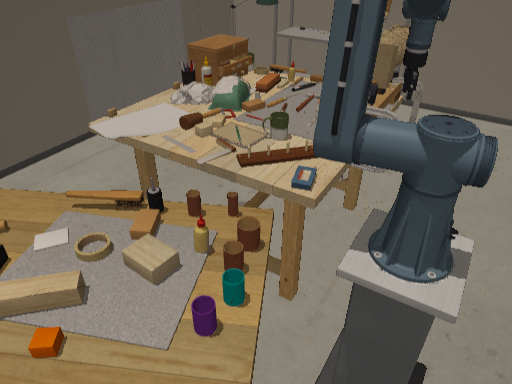

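```bash
python3 - <<'E'
from h import *
P={n:(lambda d:(cloud(d),d))(cap(n)) for n in ["top","scene"]}
from scipy import ndimage
for n in P:
    p,d=P[n]; z=p[...,2]; hsv=cv2.cvtColor(d["img"],cv2.COLOR_RGB2HSV)
    m=(z>.064)&(z<.085)&(p[...,0]>.2)&(p[...,0]<.85)&(p[...,1]>0)&(d["z_map"]>0)
    L,k=ndimage.label(m,np.ones((3,3)))
    for i in range(1,k+1):
        q=p[L==i]
        if len(q)<8: continue
        A=np.c_[2*q[:,:2],np.ones(len(q))];s=np.linalg.lstsq(A,(q[:,:2]**2).sum(1),rcond=None)[0]
        print(n,len(q),"mid",((q.min(0)+q.max(0))/2).round(3)[:2],"ext",np.ptp(q,axis=0).round(3)[:2],"fit",s[:2].round(3),"r",np.sqrt(s[2]+s[:2]@s[:2]).round(3),"z",q[:,2].max().round(3))
    m=(z>.04)&(z<.09)&(p[...,0]>.3)&(p[...,0]<.85)&(p[...,1]<-.05)&(p[...,1]>-.5)&(d["z_map"]>0)
    L,k=ndimage.label(m,np.ones((3,3)))
    for i in range(1,k+1):
        q=p[L==i]; print("dowel?",n,len(q),np.median(q,0).round(3),q[:,2].max().round(3))
E
```

```text
top 30 mid [0.738 0.69 ] ext [0.051 0.031] fit [0.738 0.686] r 0.016 z 0.074
top 90 mid [0.732 0.224] ext [0.042 0.04 ] fit [0.732 0.225] r 0.016 z 0.084
top 10 mid [0.734 0.665] ext [0.02  0.008] fit [0.733 0.663] r 0.007 z 0.07
top 28 mid [0.696 0.657] ext [0.024 0.039] fit [0.696 0.658] r 0.013 z 0.074
top 28 mid [0.686 0.624] ext [0.028 0.044] fit [0.684 0.625] r 0.014 z 0.07
top 12 mid [0.668 0.587] ext [0.011 0.021] fit [0.67  0.587] r 0.008 z 0.07
top 8 mid [0.664 0.641] ext [0.009 0.016] fit [0.665 0.641] r 0.006 z 0.073
top 9 mid [0.659 0.62 ] ext [0.016 0.011] fit [0.659 0.62 ] r 0.007 z 0.074
top 10 mid [0.645 0.578] ext [0.021 0.016] fit [0.645 0.578] r 0.008 z 0.068
top 28 mid [0.62  0.171] ext [0.042 0.04 ] fit [0.62  0.172] r 0.02 z 0.082
top 10 mid [0.643 0.613] ext [0.009 0.031] fit [0.652 0.613] r 0.014 z 0.071
top 13 mid [0.521 0.112] ext [0.02  0.027] fit [0.516 0.112] r 0.014 z 0.077
top 8 mid [0.505 0.11 ] ext [0.01  0.023] fit [0.515 0.112] r 0.015 z 0.083
top 52 mid [0.491 0.296] ext [0.039 0.039] fit [0.491 0.295] r 0.017 z 0.085
top 9 mid [0.415 0.226] ext [
[... 1207 characters left out ...]
3] fit [0.516 0.114] r 0.015 z 0.077
scene 159 mid [0.398 0.208] ext [0.064 0.064] fit [0.398 0.208] r 0.031 z 0.076
scene 134 mid [0.491 0.301] ext [0.039 0.038] fit [0.49  0.299] r 0.015 z 0.085
scene 150 mid [0.38 0.31] ext [0.054 0.052] fit [0.38  0.309] r 0.025 z 0.077
scene 176 mid [0.324 0.392] ext [0.053 0.053] fit [0.323 0.393] r 0.025 z 0.076
scene 203 mid [0.332 0.493] ext [0.054 0.053] fit [0.332 0.494] r 0.025 z 0.077
dowel? scene 53 [ 0.681 -0.482  0.081] 0.09
dowel? scene 229 [ 0.651 -0.419  0.066] 0.09
dowel? scene 14 [ 0.49 -0.36  0.05] 0.066
dowel? scene 14 [ 0.545 -0.306  0.051] 0.066
dowel? scene 15 [ 0.599 -0.25   0.053] 0.065
dowel? scene 14 [ 0.653 -0.192  0.055] 0.067
```

The top view shows the rack at (340,175), its dowels running from upper-left to lower-right. The sleeves are at (220,222), (193,227), (226,164) and (241,190), and the bottle at (194,197). The scene view agrees, with the purple look-alike at (204,315) and the turquoise one at (233,287).

Both views give the same positions to within about 3 mm, and the 78 mm dowel spacing checks out. I'll use a tool yaw of 46° throughout, so the fingers close across the row.

Call:
move_arm:
  commands:
    - [0, 0, 0, -0.1154, 0]
    - [0, 0, 0, -0.1154, 0]
    - [0, 0, 0, -0.1154, 0]
    - [0, 0, 0, -0.1154, 0]
    - [34, -18.5, 0, 0, 0]
    - [34, -18.5, 0, 0, 0]
    - [34, -18.5, 0, 0, 0]
    - [34, -18.5, 0, 0, 0]
    - [34, -18.5, 0, 0, 0]
    - [34, -18.5, 0, 0, 0]
    - [34, -18.5, 0, 0, 0]
    - [34, -18.5, 0, 0, 0]
  newtons: 30

```text
time_s: 1.9
eef_pos: [0.2758, -0.2407, 0.1964]
tool_rot: [[0.693, 0.721, 0.0], [0.721, -0.693, -0.0], [-0.0, 0.001, -1.0]]
wrist_force: [0.9, 0.1, 0.5]
opening: 0.0854
finger_force: 0.0
```

Call:
move_arm:
  commands:
    - [34, -18.5, 0, 0, 0]
    - [34, -18.5, 0, 0, 0]
    - [34, -18.5, 0, 0, 0]
    - [34, -18.5, 0, 0, 0]
    - [34, -18.5, 0, 0, 0]
    - [34, -18.5, 0, 0, 0]
    - [34, -18.5, 0, 0, 0]
    - [34, -18.5, 0, 0, 0]
    - [34, -18.5, 0, 0, 0]
    - [34, -18.5, 0, 0, 0]
    - [34, -18.5, 0, 0, 0]
    - [0, 0, 0, 0, 0]

```text
time_s: 2.9
eef_pos: [0.3882, 0.1742, 0.1966]
tool_rot: [[0.687, 0.726, 0.001], [0.726, -0.687, 0.003], [0.003, -0.001, -1.0]]
wrist_force: [-0.7, -0.1, 0.7]
opening: 0.0857
finger_force: 0.0
```

```bash
cat >> h.py <<'E'
from scipy import ndimage
def rims(d,lo=.066,hi=.082):
    p=cloud(d);z=p[...,2];m=(z>lo)&(z<hi)&(d["z_map"]>0)
    L,k=ndimage.label(m,np.ones((3,3)))
    for i in range(1,k+1):
        q=p[L==i]
        if len(q)<40: continue
        v,u=np.argwhere(L==i).mean(0)
        A=np.c_[2*q[:,:2],np.ones(len(q))];s=np.linalg.lstsq(A,(q[:,:2]**2).sum(1),rcond=None)[0]
        print(len(q),"px",int(u),int(v),"mid",((q.min(0)+q.max(0))/2).round(4)[:2],"ext",np.ptp(q,axis=0).round(3)[:2],"fit",s[:2].round(4),"r",np.sqrt(s[2]+s[:2]@s[:2]).round(4),"zmax",q[:,2].max().round(3))
def go(*t):
    s=bot.sense();R=np.array(s["tool_rot"]);e=np.array(s["eef_pos"])
    for x in t: print("to",x,(R.T@(np.array(x)-e)*1000).round(1)); e=np.array(x)
E
python3 - <<'E'
from h import *
d=cap("wrist");save(d,"w1");rims(d)
print(np.array(d["hand_eye"]).round(3))
go((.398,.208,.19),(.398,.208,.025))
E
```

```text
361 px 242 4 mid [0.4851 0.2866] ext [0.025 0.023] fit [0.4893 0.2913] r 0.0137 zmax 0.081
307 px 455 6 mid [0.6131 0.164 ] ext [0.026 0.026] fit [0.6199 0.1712] r 0.0183 zmax 0.076
943 px 30 46 mid [0.3237 0.3895] ext [0.053 0.051] fit [0.3242 0.3896] r 0.0246 zmax 0.076
917 px 136 71 mid [0.3806 0.3071] ext [0.052 0.052] fit [0.3809 0.3067] r 0.0246 zmax 0.076
775 px 234 145 mid [0.3988 0.2058] ext [0.064 0.064] fit [0.3991 0.2059] r 0.0305 zmax 0.077
561 px 402 128 mid [0.517  0.1116] ext [0.032 0.033] fit [0.5168 0.1121] r 0.0148 zmax 0.077
[[ 0.    -0.958 -0.287  0.073]
 [ 1.    -0.     0.     0.   ]
 [-0.    -0.287  0.958 -0.177]
 [ 0.     0.     0.     1.   ]]
to (0.398, 0.208, 0.19) [ 33.7 -17.5   6.3]
to (0.398, 0.208, 0.025) [-0.00e+00  1.00e-01  1.65e+02]
```

View pics/w1.png

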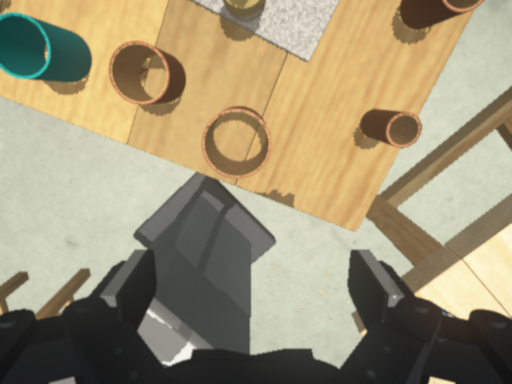

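The wrist view shows the 64 rim at (236,143), 52 at (140,72), 32 at (404,128) and turquoise at (25,47). All agree with the earlier positions.

Call:
move_arm:
  commands:
    - [15, -7, 20, 0, 0]
    - [15.5, -7.3, 20, 0, 0]
    - [0, 0, 25, 0, 0]
    - [0, 0, 30, 0, 0]
    - [0, 0, 30, 0, 0]
    - [0, 0, 25, 0, 0]
    - [0, 0, 12, 0, 0]
    - [0, 0, 9.5, 0, 0]
    - [0, 0, 0, 0, 0]
    - [0, 0, 0, 0, 1]
    - [0, 0, 0, 0, 1]
    - [0, 0, 0, 0, 1]

```text
time_s: 3.95
eef_pos: [0.4, 0.2004, 0.0265]
tool_rot: [[0.692, 0.722, 0.003], [0.722, -0.692, 0.001], [0.002, 0.002, -1.0]]
wrist_force: [-0.0, 0.5, -0.8]
opening: 0.0615
finger_force: 32.7
```

Call:
move_arm:
  commands:
    - [0, 0, 0, 0, 1]
    - [0, 0, 0, 0, 1]
    - [0, 0, 0, 0, 1]
    - [0, 0, 0, 0, 1]

```text
time_s: 4.28
eef_pos: [0.4, 0.2005, 0.0264]
tool_rot: [[0.692, 0.722, 0.003], [0.722, -0.692, 0.0], [0.002, 0.002, -1.0]]
wrist_force: [-0.7, -1.2, 6.2]
opening: 0.0613
finger_force: 33.5
```

Call:
move_arm:
  commands:
    - [0, 0, -20, 0, 1]
    - [0, 0, -34, 0, 1]
    - [0, 0, -35, 0, 1]
    - [0, 0, -35, 0, 1]
    - [-10.7, 14.2, 0, 0, 1]
    - [-21.7, 28.4, 0, 0, 1]
    - [-21.7, 28.4, 0, 0, 1]
    - [-21.7, 28.4, 0, 0, 1]
    - [-21.7, 28.4, 0, 0, 1]
    - [-21.7, 28.4, 0, 0, 1]
    - [-21.7, 28.4, 0, 0, 1]
    - [-21.7, 28.4, 0, 0, 1]

```text
time_s: 5.28
eef_pos: [0.4398, -0.0662, 0.1495]
tool_rot: [[0.692, 0.722, 0.001], [0.722, -0.692, -0.0], [0.001, 0.001, -1.0]]
wrist_force: [1.5, 0.5, -0.6]
opening: 0.0614
finger_force: 33.4
```

Call:
move_arm:
  commands:
    - [-21.7, 28.4, 0, 0, 1]
    - [-21.7, 28.4, 0, 0, 1]
    - [-21.7, 28.4, 0, 0, 1]
    - [-21.7, 28.4, 0, 0, 1]
    - [-21.7, 28.4, 0, 0, 1]
    - [-21.7, 28.4, 0, 0, 1]
    - [-21.7, 28.4, 0, 0, 1]
    - [-21.7, 28.4, 0, 0, 1]
    - [-10.7, 14.2, 0, 0, 1]
    - [0, 0, 0, 0, 1]
    - [0, 0, 0, 0, 1]
    - [0, 0, 0, 0, 1]

```text
time_s: 6.28
eef_pos: [0.4862, -0.3636, 0.1487]
tool_rot: [[0.692, 0.722, -0.0], [0.722, -0.692, 0.001], [0.0, -0.001, -1.0]]
wrist_force: [0.4, 1.1, -0.4]
opening: 0.0614
finger_force: 33.4
```

```bash
cat >> h.py <<'E'
def dows(d):
    p=cloud(d);z=p[...,2];m=(z>.035)&(z<.075)&(d["z_map"]>0)&(abs(p[...,0]-.57)<.12)&(abs(p[...,1]+.28)<.12)
    L,k=ndimage.label(m,np.ones((3,3)))
    for i in range(1,k+1):
        q=p[L==i]
        if len(q)<20: continue
        v,u=np.argwhere(L==i).mean(0);t=q[q[:,2]>q[:,2].max()-.008]
        print("dow",len(q),"px",int(u),int(v),"med",np.median(q,0).round(4),"tip",t.mean(0).round(4),"ext",np.ptp(q,axis=0).round(3))
E
python3 - <<'E'
from h import *
d=cap("wrist");save(d,"w2");dows(d);s=bot.sense();print(s["eef_pos"],s["opening"],s["finger_force"])
go((.4872,-.3644,.15),(.4872,-.3644,.05))
E
```

```text
dow 135 px 259 85 med [ 0.5458 -0.3105  0.0641] tip [ 0.5459 -0.3106  0.0641] ext [0.01  0.01  0.014]
[ 0.4863259  -0.36325067  0.14880167] 0.06162492565568059 33.37924710474908
to (0.4872, -0.3644, 0.15) [-0.2  1.4 -1.2]
to (0.4872, -0.3644, 0.05) [ -0.    0.1 100. ]
```

View pics/w2.png

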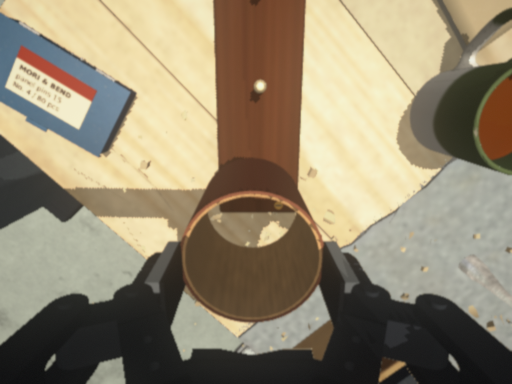

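The wrist view shows the 64 held upright with its rim around (252,255). Dowel 3 is at (259,86), so the sleeve lines up with the row. Lowering it now.

Call:
move_arm:
  commands:
    - [-0.5, 2, 15, 0, 1]
    - [-0.5, 2.2, 30, 0, 1]
    - [0, 0, 30, 0, 1]
    - [0, 0, 16, 0, 1]
    - [0, 0, 8, 0, 1]
    - [0, 0, 4, 0, 1]
    - [0, 0, 0, 0, 1]
    - [0, 0, 0, 0, 1]
    - [0, 0, 0, 0, 0]
    - [0, 0, 0, 0, 0]
    - [0, 0, 0, 0, 0]
    - [0, 0, 0, 0, 0]

```text
time_s: 7.33
eef_pos: [0.4891, -0.3686, 0.0467]
tool_rot: [[0.692, 0.722, 0.001], [0.722, -0.692, -0.001], [-0.0, 0.001, -1.0]]
wrist_force: [0.2, 0.0, -0.2]
opening: 0.0855
finger_force: 0.0
```

Call:
move_arm:
  commands:
    - [0, 0, -15, 0, 0]
    - [0, 0, -30, 0, 0]
    - [0, 0, -35, 0, 0]
    - [0, 0, -35, 0, 0]
    - [0, 0, 0, 0, 0]

```text
time_s: 7.75
eef_pos: [0.4922, -0.3718, 0.1698]
tool_rot: [[0.692, 0.722, 0.009], [0.722, -0.692, -0.01], [-0.001, 0.013, -1.0]]
wrist_force: [0.6, -1.3, 1.1]
opening: 0.0853
finger_force: 0.0
```

```bash
python3 - <<'E'
from h import *
d=cap("wrist");rims(d,.083,.105);dows(d)
go((.3805,.3075,.165),(.3805,.3075,.026))
E
```

```text
3441 px 472 94 mid [ 0.6679 -0.445 ] ext [0.089 0.092] fit [ 0.6705 -0.4498] r 0.0418 zmax 0.102
1172 px 245 185 mid [ 0.4924 -0.3664] ext [0.064 0.064] fit [ 0.4929 -0.366 ] r 0.0305 zmax 0.094
586 px 344 348 mid [ 0.4479 -0.5496] ext [0.053 0.003] fit [ 0.448  -0.5443] r 0.0143 zmax 0.104
50 px 444 381 mid [ 0.4943 -0.645 ] ext [0.006 0.042] fit [ 0.4704 -0.6473] r 0.0284 zmax 0.105
dow 116 px 245 83 med [ 0.5458 -0.3107  0.0642] tip [ 0.5459 -0.3106  0.0639] ext [0.009 0.009 0.027]
dow 296 px 246 142 med [ 0.5153 -0.3439  0.0572] tip [ 0.5124 -0.3455  0.071 ] ext [0.038 0.041 0.04 ]
dow 1078 px 245 194 med [ 0.4725 -0.3862  0.0566] tip [ 0.4774 -0.3805  0.071 ] ext [0.056 0.056 0.04 ]
dow 150 px 245 172 med [ 0.4936 -0.3651  0.0623] tip [ 0.4926 -0.3661  0.0637] ext [0.009 0.01  0.032]
to (0.3805, 0.3075, 0.165) [ 413.  -549.4   -4.3]
to (0.3805, 0.3075, 0.026) [ 1.00e-01 -1.40e+00  1.39e+02]
```

Call:
move_arm:
  commands:
    - [12, -16, 0, 0, 0]
    - [23, -30.4, 0, 0, 0]
    - [23, -30.4, 0, 0, 0]
    - [23, -30.4, 0, 0, 0]
    - [23, -30.4, 0, 0, 0]
    - [23, -30.4, 0, 0, 0]
    - [23, -30.4, 0, 0, 0]
    - [23, -30.4, 0, 0, 0]
    - [23, -30.4, 0, 0, 0]
    - [23, -30.4, 0, 0, 0]
    - [23, -30.4, 0, 0, 0]
    - [23, -30.4, 0, 0, 0]

```text
time_s: 8.8
eef_pos: [0.4181, 0.0672, 0.1603]
tool_rot: [[0.692, 0.721, -0.001], [0.721, -0.692, 0.0], [-0.0, -0.001, -1.0]]
wrist_force: [1.6, 0.1, -0.4]
opening: 0.0858
finger_force: 0.0
```

Call:
move_arm:
  commands:
    - [23, -30.4, 0, 0, 0]
    - [23, -30.4, 0, 0, 0]
    - [23, -30.4, 0, 0, 0]
    - [23, -30.4, 0, 0, 0]
    - [23, -30.4, 0, 0, 0]
    - [23, -30.4, 0, 0, 0]
    - [10, -13.5, 0, 0, 0]
    - [0, 0, 0, 0, 0]
    - [0, 0, 0, 0, 0]
    - [0, 0, 0, 0, 0]

```text
time_s: 9.63
eef_pos: [0.38, 0.3072, 0.1602]
tool_rot: [[0.692, 0.722, -0.001], [0.722, -0.692, -0.001], [-0.001, -0.0, -1.0]]
wrist_force: [0.2, -0.4, 0.2]
opening: 0.0857
finger_force: 0.0
```

```bash
python3 - <<'E'
from h import *
d=cap("wrist");rims(d)
go((.3805,.3075,.026))
E
```

```text
1618 px 33 53 mid [0.3321 0.4926] ext [0.053 0.053] fit [0.3328 0.4916] r 0.0247 zmax 0.077
1130 px 357 96 mid [0.4927 0.2965] ext [0.04  0.038] fit [0.4919 0.2964] r 0.0162 zmax 0.082
1064 px 128 160 mid [0.3238 0.3906] ext [0.052 0.052] fit [0.3242 0.3904] r 0.0247 zmax 0.077
834 px 251 186 mid [0.3805 0.3072] ext [0.052 0.052] fit [0.3809 0.3076] r 0.0246 zmax 0.076
326 px 503 234 mid [0.5123 0.1151] ext [0.022 0.027] fit [0.5164 0.113 ] r 0.0143 zmax 0.076
to (0.3805, 0.3075, 0.026) [  0.8  -0.2 134.4]
```

Call:
move_arm:
  commands:
    - [0.5, 0, 20, 0, 0]
    - [0, 0, 35, 0, 0]
    - [0, 0, 35, 0, 0]
    - [0, 0, 25, 0, 0]
    - [0, 0, 12, 0, 0]
    - [0, 0, 7, 0, 0]
    - [0, 0, 0, 0, 0]
    - [0, 0, 0, 0, 1]
    - [0, 0, 0, 0, 1]
    - [0, 0, 0, 0, 1]
    - [0, 0, 0, 0, 1]
    - [0, 0, 0, 0, 1]

```text
time_s: 10.68
eef_pos: [0.382, 0.3089, 0.0287]
tool_rot: [[0.692, 0.722, 0.003], [0.722, -0.692, 0.001], [0.003, 0.001, -1.0]]
wrist_force: [-0.6, -1.1, 5.0]
opening: 0.0506
finger_force: 30.3
```

Call:
move_arm:
  commands:
    - [0, 0, 0, 0, 1]
    - [0, 0, 0, 0, 1]
    - [0, 0, 0, 0, 1]

```text
time_s: 10.93
eef_pos: [0.382, 0.3089, 0.0287]
tool_rot: [[0.692, 0.722, 0.003], [0.722, -0.692, 0.001], [0.003, 0.001, -1.0]]
wrist_force: [-1.5, -1.8, 5.5]
opening: 0.0504
finger_force: 30.3
```

Call:
move_arm:
  commands:
    - [0, 0, -20, 0, 1]
    - [0, 0, -36, 0, 1]
    - [0, 0, -38, 0, 1]
    - [0, 0, -37, 0, 1]
    - [-10, 16.4, 0, 0, 1]
    - [-19.5, 32.2, 0, 0, 1]
    - [-19.5, 32.2, 0, 0, 1]
    - [-19.5, 32.2, 0, 0, 1]
    - [-19.5, 32.2, 0, 0, 1]
    - [-19.5, 32.2, 0, 0, 1]
    - [-19.5, 32.2, 0, 0, 1]
    - [-19.5, 32.2, 0, 0, 1]

```text
time_s: 11.93
eef_pos: [0.4544, 0.0334, 0.1591]
tool_rot: [[0.692, 0.722, 0.002], [0.722, -0.692, -0.0], [0.001, 0.002, -1.0]]
wrist_force: [0.7, 0.1, 0.4]
opening: 0.0505
finger_force: 31.5
```

Call:
move_arm:
  commands:
    - [-19.5, 32.2, 0, 0, 1]
    - [-19.5, 32.2, 0, 0, 1]
    - [-19.5, 32.2, 0, 0, 1]
    - [-19.5, 32.2, 0, 0, 1]
    - [-19.5, 32.2, 0, 0, 1]
    - [-19.5, 32.2, 0, 0, 1]
    - [-19.5, 32.2, 0, 0, 1]
    - [-19.5, 32.2, 0, 0, 1]
    - [-19.5, 32.2, 0, 0, 1]
    - [-10, 15.3, 0, 0, 1]
    - [0, 0, 0, 0, 1]
    - [0, 0, 0, 0, 1]

```text
time_s: 12.93
eef_pos: [0.5455, -0.3106, 0.1582]
tool_rot: [[0.693, 0.721, 0.0], [0.721, -0.693, 0.0], [0.0, 0.0, -1.0]]
wrist_force: [-0.5, 1.2, 0.9]
opening: 0.0502
finger_force: 31.5
```

```bash
python3 - <<'E'
from h import *
bot.get_image("top")
d=cap("wrist");dows(d);rims(d,.15,.215)
s=bot.sense();print(s["opening"],s["eef_pos"]);go((.5471,-.3092,.048))
E
```

```text
dow 120 px 252 88 med [ 0.5999 -0.2542  0.0642] tip [ 0.5999 -0.2542  0.064 ] ext [0.009 0.009 0.007]
dow 26 px 252 173 med [ 0.5494 -0.3068  0.0412] tip [ 0.5491 -0.3072  0.0438] ext [0.006 0.006 0.011]
dow 724 px 251 231 med [ 0.5142 -0.3429  0.0541] tip [ 0.5132 -0.3437  0.0709] ext [0.037 0.034 0.04 ]
11215 px 251 256 mid [ 0.5481 -0.3077] ext [0.061 0.06 ] fit [ 0.5454 -0.3099] r 0.0255 zmax 0.215
0.05043364324164787 [ 0.54543356 -0.30871165  0.15806594]
to (0.5471, -0.3092, 0.048) [  0.8   1.6 110.1]
```

Call:
move_arm:
  commands:
    - [0.4, 0.8, 20, 0, 1]
    - [0.4, 0.8, 30, 0, 1]
    - [0, 0, 30, 0, 1]
    - [0, 0, 16, 0, 1]
    - [0, 0, 9, 0, 1]
    - [0, 0, 5, 0, 1]
    - [0, 0, 0, 0, 1]
    - [0, 0, 0, 0, 1]
    - [0, 0, 0, 0, 0]
    - [0, 0, 0, 0, 0]
    - [0, 0, 0, 0, 0]
    - [0, 0, 0, 0, 0]

```text
time_s: 14.03
eef_pos: [0.5477, -0.3107, 0.0486]
tool_rot: [[0.692, 0.722, 0.001], [0.722, -0.692, -0.001], [0.0, 0.001, -1.0]]
wrist_force: [-0.1, -0.2, 0.6]
opening: 0.0852
finger_force: 0.0
```

Call:
move_arm:
  commands:
    - [0, 0, -15, 0, 0]
    - [0, 0, -30, 0, 0]
    - [0, 0, -35, 0, 0]
    - [0, 0, -35, 0, 0]
    - [0, 0, 0, 0, 0]
    - [0, 0, 0, 0, 0]
    - [0, 0, 0, 0, 0]

```text
time_s: 14.62
eef_pos: [0.5472, -0.3103, 0.1628]
tool_rot: [[0.692, 0.722, 0.0], [0.722, -0.692, -0.0], [-0.0, 0.0, -1.0]]
wrist_force: [-0.6, 0.1, -0.6]
opening: 0.0858
finger_force: 0.0
```

```bash
python3 - <<'E'
from h import *
d=cap("wrist");rims(d,.083,.105);dows(d)
go((.620,.173,.165))
E
```

```text
3613 px 469 205 mid [ 0.6682 -0.4458] ext [0.089 0.094] fit [ 0.6706 -0.4493] r 0.0412 zmax 0.102
982 px 252 193 mid [ 0.5471 -0.3122] ext [0.052 0.052] fit [ 0.5474 -0.3118] r 0.0246 zmax 0.094
1348 px 250 278 mid [ 0.4926 -0.3664] ext [0.064 0.065] fit [ 0.4931 -0.3657] r 0.0307 zmax 0.094
dow 118 px 250 89 med [ 0.6    -0.2544  0.0641] tip [ 0.6    -0.2542  0.0639] ext [0.009 0.01  0.006]
dow 363 px 251 156 med [ 0.5645 -0.2931  0.0572] tip [ 0.5621 -0.2955  0.0709] ext [0.039 0.036 0.039]
dow 162 px 250 179 med [ 0.5476 -0.3086  0.0618] tip [ 0.5467 -0.3097  0.0636] ext [0.009 0.009 0.032]
dow 864 px 252 199 med [ 0.5312 -0.3288  0.0573] tip [ 0.5359 -0.3246  0.0712] ext [0.043 0.042 0.04 ]
dow 921 px 250 234 med [ 0.5146 -0.3435  0.0583] tip [ 0.5112 -0.3472  0.071 ] ext [0.05  0.047 0.04 ]
dow 180 px 250 256 med [ 0.4943 -0.3644  0.0582] tip [ 0.4933 -0.3655  0.0632] ext [0.009 0.009 0.029]
dow 1434 px 250 280 med [ 0.4719 -0.3874  0.0575] tip [ 0.477  -0.3822  0.0711] ext [0.05 0.05 0.04]
to (0.62, 0.173, 0.165) [ 399.3 -281.3   -2.8]
```

Call:
move_arm:
  commands:
    - [15.4, -10.8, 0, 0, 0]
    - [30.7, -21.6, 0, 0, 0]
    - [30.7, -21.6, 0, 0, 0]
    - [30.7, -21.6, 0, 0, 0]
    - [30.7, -21.6, 0, 0, 0]
    - [30.7, -21.6, 0, 0, 0]
    - [30.7, -21.6, 0, 0, 0]
    - [30.7, -21.6, 0, 0, 0]
    - [30.7, -21.6, 0, 0, 0]
    - [30.7, -21.6, 0, 0, 0]
    - [30.7, -21.6, 0, 0, 0]
    - [30.7, -21.6, 0, 0, 0]

```text
time_s: 15.67
eef_pos: [0.6111, 0.1183, 0.1607]
tool_rot: [[0.692, 0.722, -0.003], [0.722, -0.692, -0.0], [-0.002, -0.002, -1.0]]
wrist_force: [1.5, -0.4, -0.1]
opening: 0.0855
finger_force: 0.0
```

Call:
move_arm:
  commands:
    - [30.7, -21.6, 0, 0, 0]
    - [15.4, -10.8, 0, 0, 0]
    - [0, 0, 0, 0, 0]
    - [0, 0, 0, 0, 0]
    - [0, 0, 0, 0, 0]

```text
time_s: 16.08
eef_pos: [0.62, 0.1714, 0.1613]
tool_rot: [[0.692, 0.722, -0.003], [0.722, -0.692, -0.001], [-0.002, -0.001, -1.0]]
wrist_force: [0.3, -0.3, -0.1]
opening: 0.0856
finger_force: 0.0
```

```bash
python3 - <<'E'
from h import *
d=cap("wrist");rims(d);go((.6205,.173,.026))
E
```

```text
2794 px 312 30 mid [0.7352 0.2249] ext [0.044 0.045] fit [0.7346 0.2247] r 0.0162 zmax 0.082
662 px 252 183 mid [0.6221 0.1722] ext [0.042 0.042] fit [0.6226 0.1726] r 0.0197 zmax 0.076
1214 px 47 178 mid [0.4949 0.2948] ext [0.039 0.039] fit [0.4949 0.2945] r 0.0159 zmax 0.082
537 px 216 301 mid [0.5174 0.1115] ext [0.033 0.032] fit [0.518 0.112] r 0.0148 zmax 0.076
to (0.6205, 0.173, 0.026) [  1.9  -1.1 135.7]
```

Call:
move_arm:
  commands:
    - [1, 0.3, 20, 0, 0]
    - [1, 0.4, 35, 0, 0]
    - [0, 0, 35, 0, 0]
    - [0, 0, 25, 0, 0]
    - [0, 0, 13, 0, 0]
    - [0, 0, 8, 0, 0]
    - [0, 0, 0, 0, 0]
    - [0, 0, 0, 0, 1]
    - [0, 0, 0, 0, 1]
    - [0, 0, 0, 0, 1]
    - [0, 0, 0, 0, 1]
    - [0, 0, 0, 0, 1]

```text
time_s: 17.13
eef_pos: [0.6243, 0.1734, 0.029]
tool_rot: [[0.692, 0.722, 0.003], [0.722, -0.692, 0.0], [0.003, 0.002, -1.0]]
wrist_force: [-1.1, -0.1, 6.3]
opening: 0.0406
finger_force: 29.9
```

Call:
move_arm:
  commands:
    - [0, 0, 0, 0, 1]
    - [0, 0, 0, 0, 1]
    - [0, 0, 0, 0, 1]
    - [0, 0, 0, 0, 1]

```text
time_s: 17.47
eef_pos: [0.6243, 0.1734, 0.029]
tool_rot: [[0.692, 0.722, 0.003], [0.722, -0.692, 0.0], [0.003, 0.002, -1.0]]
wrist_force: [-0.1, 1.0, 6.8]
opening: 0.0407
finger_force: 30.0
```

Call:
move_arm:
  commands:
    - [0, 0, -20, 0, 1]
    - [0, 0, -36, 0, 1]
    - [0, 0, -38, 0, 1]
    - [0, 0, -37, 0, 1]
    - [-13.5, 11.6, 0, 0, 1]
    - [-27, 23.2, 0, 0, 1]
    - [-27, 23.2, 0, 0, 1]
    - [-27, 23.2, 0, 0, 1]
    - [-27, 23.2, 0, 0, 1]
    - [-27, 23.2, 0, 0, 1]
    - [-27, 23.2, 0, 0, 1]
    - [-27, 23.2, 0, 0, 1]

```text
time_s: 18.47
eef_pos: [0.608, -0.0951, 0.1584]
tool_rot: [[0.692, 0.722, 0.001], [0.722, -0.692, -0.0], [0.0, 0.001, -1.0]]
wrist_force: [-0.3, -0.0, -0.8]
opening: 0.0405
finger_force: 30.5
```

Call:
move_arm:
  commands:
    - [-27, 23.2, 0, 0, 1]
    - [-27, 23.2, 0, 0, 1]
    - [-27, 23.2, 0, 0, 1]
    - [-27, 23.2, 0, 0, 1]
    - [-13.5, 11.6, 0, 0, 1]
    - [0, 0, 0, 0, 1]
    - [0, 0, 0, 0, 1]
    - [0, 0, 0, 0, 1]

```text
time_s: 19.13
eef_pos: [0.5996, -0.2522, 0.1578]
tool_rot: [[0.692, 0.722, -0.0], [0.722, -0.692, 0.001], [0.001, -0.001, -1.0]]
wrist_force: [1.1, 0.4, -0.9]
opening: 0.0406
finger_force: 30.5
```

```bash
python3 - <<'E'
from h import *
d=cap("wrist");save(d,"w3");dows(d)
s=bot.sense();print(s["opening"],s["eef_pos"]);go((.6015,-.2528,.048))
E
```

```text
dow 121 px 253 89 med [ 0.6539 -0.1979  0.0644] tip [ 0.6539 -0.1979  0.0641] ext [0.009 0.009 0.006]
dow 95 px 253 177 med [ 0.6033 -0.2509  0.0526] tip [ 0.6028 -0.2518  0.0612] ext [0.008 0.007 0.029]
dow 145 px 251 234 med [ 0.5623 -0.2912  0.0451] tip [ 0.5629 -0.2922  0.0511] ext [0.022 0.015 0.02 ]
dow 789 px 252 315 med [ 0.5133 -0.3422  0.0653] tip [ 0.5104 -0.347   0.0711] ext [0.051 0.051 0.04 ]
dow 801 px 252 343 med [ 0.4745 -0.3851  0.0494] tip [ 0.4874 -0.3717  0.0679] ext [0.048 0.045 0.038]
0.040326671064273595 [ 0.59970035 -0.25177323  0.15787257]
to (0.6015, -0.2528, 0.048) [  0.5   2.1 109.9]
```

View pics/w3.png

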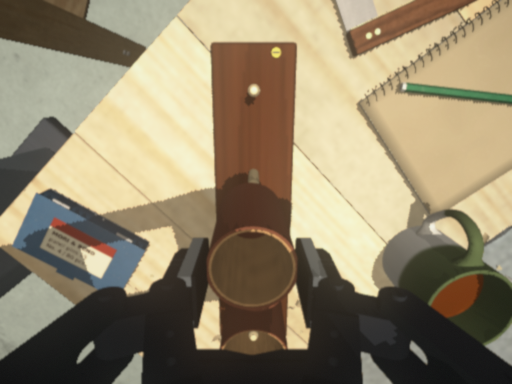

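The wrist view shows the 42 held upright at (253,268), with dowel 2 at (253,177), dowel 1 at (253,90) and the row aligned.

Call:
move_arm:
  commands:
    - [0.3, 0.7, 20, 0, 1]
    - [0.3, 0.7, 30, 0, 1]
    - [0, 0, 30, 0, 1]
    - [0, 0, 16, 0, 1]
    - [0, 0, 9, 0, 1]
    - [0, 0, 5, 0, 1]
    - [0, 0, 0, 0, 1]
    - [0, 0, 0, 0, 1]
    - [0, 0, 0, 0, 0]
    - [0, 0, 0, 0, 0]
    - [0, 0, 0, 0, 0]
    - [0, 0, 0, 0, 0]

```text
time_s: 20.18
eef_pos: [0.6013, -0.2542, 0.0485]
tool_rot: [[0.692, 0.722, 0.001], [0.722, -0.692, -0.001], [0.0, 0.001, -1.0]]
wrist_force: [0.4, -0.2, 0.3]
opening: 0.0849
finger_force: 0.0
```

Call:
move_arm:
  commands:
    - [0, 0, -15, 0, 0]
    - [0, 0, -30, 0, 0]
    - [0, 0, -35, 0, 0]
    - [0, 0, -35, 0, 0]
    - [0, 0, 0, 0, 0]
    - [0, 0, 0, 0, 0]
    - [0, 0, 0, 0, 0]

```text
time_s: 20.77
eef_pos: [0.6008, -0.2539, 0.1628]
tool_rot: [[0.692, 0.722, 0.0], [0.722, -0.692, -0.0], [0.0, 0.0, -1.0]]
wrist_force: [0.4, -0.7, -1.5]
opening: 0.0857
finger_force: 0.0
```

```bash
python3 - <<'E'
from h import *
d=cap("wrist");rims(d,.083,.105);dows(d)
go((.5174,.112,.165))
E
```

```text
778 px 251 192 mid [ 0.6002 -0.255 ] ext [0.042 0.042] fit [ 0.6006 -0.2546] r 0.0197 zmax 0.094
2485 px 465 271 mid [ 0.6756 -0.4423] ext [0.074 0.087] fit [ 0.6778 -0.4416] r 0.0331 zmax 0.101
1081 px 253 278 mid [ 0.5472 -0.3119] ext [0.052 0.052] fit [ 0.5477 -0.3115] r 0.0247 zmax 0.094
609 px 250 328 mid [ 0.4994 -0.3601] ext [0.051 0.053] fit [ 0.4933 -0.3657] r 0.0308 zmax 0.094
dow 119 px 250 89 med [ 0.6538 -0.1981  0.0643] tip [ 0.6538 -0.198   0.0639] ext [0.01  0.009 0.008]
dow 334 px 251 161 med [ 0.6147 -0.2399  0.0569] tip [ 0.6127 -0.2424  0.0709] ext [0.031 0.029 0.04 ]
dow 161 px 250 178 med [ 0.6019 -0.2523  0.0622] tip [ 0.6007 -0.2535  0.0638] ext [0.009 0.009 0.031]
dow 621 px 251 196 med [ 0.5877 -0.2683  0.0573] tip [ 0.5914 -0.2648  0.0708] ext [0.032 0.032 0.04 ]
dow 864 px 252 239 med [ 0.5647 -0.2932  0.0569] tip [ 0.5614 -0.2966  0.071 ] ext [0.042 0.04  0.04 ]
dow 102 px 250 260 med [ 0.5475 -0.3088  0.0632] tip [ 0.5473 -0.3091  0.0633] ext [0.009 0.009 0.015]
dow 1052 px 252 277 med [ 0.5311 -0.3291  0.0581] tip [ 0.5346 -0.325   0.0711] ext [0.039 0.038 0.04 ]
dow 809 px 250 310 med [ 0.5127 -0.3417  0.0644] tip [ 0.511  -0.3475  0.071 ] ext [0.052 0.051 0.04 ]
dow 1032 px 250 341 med [ 0.4742 -0.3861  0.0527] tip [ 0.4847 -0.3745  0.0702] ext [0.047 0.045 0.04 ]
to (0.5174, 0.112, 0.165) [ 206.5 -312.8   -2.8]
```

Call:
move_arm:
  commands:
    - [10.3, -15.6, 0, 0, 0]
    - [20.6, -31.3, 0, 0, 0]
    - [20.6, -31.3, 0, 0, 0]
    - [20.6, -31.3, 0, 0, 0]
    - [20.6, -31.3, 0, 0, 0]
    - [20.6, -31.3, 0, 0, 0]
    - [20.6, -31.3, 0, 0, 0]
    - [20.6, -31.3, 0, 0, 0]
    - [20.6, -31.3, 0, 0, 0]
    - [20.6, -31.3, 0, 0, 0]
    - [10.3, -15.6, 0, 0, 0]
    - [0, 0, 0, 0, 0]

```text
time_s: 21.82
eef_pos: [0.5151, 0.115, 0.161]
tool_rot: [[0.689, 0.725, -0.004], [0.725, -0.689, 0.001], [-0.002, -0.004, -1.0]]
wrist_force: [0.4, 0.6, -0.4]
opening: 0.0855
finger_force: 0.0
```

Call:
move_arm:
  commands:
    - [0, 0, 0, 0, 0]
    - [0, 0, 0, 0, 0]

```text
time_s: 21.98
eef_pos: [0.5172, 0.1107, 0.1619]
tool_rot: [[0.692, 0.722, -0.002], [0.722, -0.692, -0.0], [-0.002, -0.001, -1.0]]
wrist_force: [0.5, 0.4, -0.1]
opening: 0.0859
finger_force: 0.0
```

```bash
python3 - <<'E'
from h import *
d=cap("wrist");rims(d);go((.5176,.112,.026))
E
```

```text
1546 px 66 35 mid [0.4939 0.2933] ext [0.039 0.038] fit [0.4939 0.2936] r 0.0162 zmax 0.082
483 px 250 184 mid [0.5173 0.1116] ext [0.032 0.032] fit [0.5177 0.1119] r 0.0147 zmax 0.076
to (0.5176, 0.112, 0.026) [  1.4  -1.  136.1]
```

Call:
move_arm:
  commands:
    - [0, -0.5, 20, 0, 0]
    - [0, 0, 35, 0, 0]
    - [0, 0, 35, 0, 0]
    - [0, 0, 25, 0, 0]
    - [0, 0, 13, 0, 0]
    - [0, 0, 8, 0, 0]
    - [0, 0, 0, 0, 0]
    - [0, 0, 0, 0, 1]
    - [0, 0, 0, 0, 1]
    - [0, 0, 0, 0, 1]
    - [0, 0, 0, 0, 1]
    - [0, 0, 0, 0, 1]

```text
time_s: 23.03
eef_pos: [0.5183, 0.1117, 0.0281]
tool_rot: [[0.692, 0.722, 0.002], [0.722, -0.692, 0.0], [0.002, 0.002, -1.0]]
wrist_force: [-1.7, 0.6, 5.3]
opening: 0.0298
finger_force: 29.3
```

Call:
move_arm:
  commands:
    - [0, 0, 0, 0, 1]
    - [0, 0, 0, 0, 1]
    - [0, 0, 0, 0, 1]
    - [0, 0, 0, 0, 1]

```text
time_s: 23.37
eef_pos: [0.5183, 0.1117, 0.0281]
tool_rot: [[0.692, 0.722, 0.002], [0.722, -0.692, -0.0], [0.001, 0.002, -1.0]]
wrist_force: [-0.9, -0.1, 6.9]
opening: 0.0298
finger_force: 29.6
```

Call:
move_arm:
  commands:
    - [0, 0, -20, 0, 1]
    - [0, 0, -36, 0, 1]
    - [0, 0, -38, 0, 1]
    - [0, 0, -38, 0, 1]
    - [-7.1, 17.3, 0, 0, 1]
    - [-14.3, 34.7, 0, 0, 1]
    - [-14.3, 34.7, 0, 0, 1]
    - [-14.3, 34.7, 0, 0, 1]
    - [-14.3, 34.7, 0, 0, 1]
    - [-14.3, 34.7, 0, 0, 1]
    - [-14.3, 34.7, 0, 0, 1]
    - [-14.3, 34.7, 0, 0, 1]

```text
time_s: 24.37
eef_pos: [0.6313, -0.1475, 0.1588]
tool_rot: [[0.692, 0.722, -0.0], [0.722, -0.692, 0.0], [0.0, -0.0, -1.0]]
wrist_force: [0.0, 0.5, 0.6]
opening: 0.03
finger_force: 30.1
```

Call:
move_arm:
  commands:
    - [-14.3, 34.7, 0, 0, 1]
    - [-7.2, 17.3, 0, 0, 1]
    - [0, 0, 0, 0, 1]
    - [0, 0, 0, 0, 1]
    - [0, 0, 0, 0, 1]

```text
time_s: 24.78
eef_pos: [0.653, -0.1963, 0.1584]
tool_rot: [[0.692, 0.722, -0.001], [0.722, -0.692, 0.001], [-0.0, -0.001, -1.0]]
wrist_force: [0.3, -0.7, -0.9]
opening: 0.0301
finger_force: 30.1
```

```bash
python3 - <<'E'
from h import *
d=cap("wrist");save(d,"w4");dows(d);rims(d,.195,.225)
s=bot.sense();print(s["opening"],s["eef_pos"]);go((.6543,-.1975,.0475))
E
```

```text
dow 159 px 253 179 med [ 0.6557 -0.1957  0.0619] tip [ 0.6547 -0.1969  0.0638] ext [0.009 0.01  0.031]
dow 1051 px 254 315 med [ 0.565  -0.2932  0.0592] tip [ 0.561  -0.2966  0.0709] ext [0.042 0.043 0.04 ]
dow 559 px 254 345 med [ 0.5309 -0.3287  0.0545] tip [ 0.5362 -0.3162  0.0692] ext [0.035 0.035 0.038]
4538 px 251 262 mid [ 0.6568 -0.1934] ext [0.044 0.043] fit [ 0.6558 -0.194 ] r 0.0186 zmax 0.225
0.030141660083420594 [ 0.65314047 -0.19590202  0.15864743]
to (0.6543, -0.1975, 0.0475) [ -0.4   2.1 111.1]
```

View pics/w4.png

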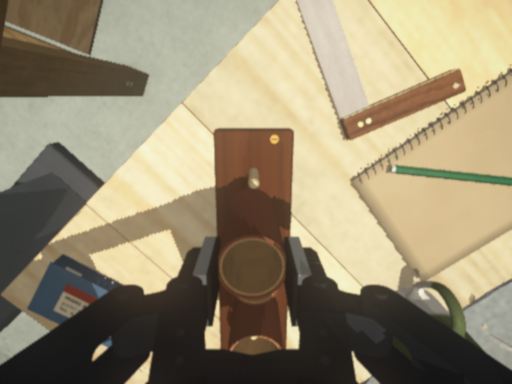

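The wrist view shows the 32 held upright at (252,270), with dowel 1 at (254,179) and the offsets within 2 mm.

Call:
move_arm:
  commands:
    - [0, 0.6, 20, 0, 1]
    - [0, 0.6, 30, 0, 1]
    - [0, 0, 30, 0, 1]
    - [0, 0, 17, 0, 1]
    - [0, 0, 9, 0, 1]
    - [0, 0, 5, 0, 1]
    - [0, 0, 0, 0, 1]
    - [0, 0, 0, 0, 1]
    - [0, 0, 0, 0, 0]
    - [0, 0, 0, 0, 0]
    - [0, 0, 0, 0, 0]
    - [0, 0, 0, 0, 0]

```text
time_s: 25.83
eef_pos: [0.6549, -0.1984, 0.0487]
tool_rot: [[0.692, 0.722, 0.001], [0.722, -0.692, -0.001], [0.0, 0.001, -1.0]]
wrist_force: [-0.3, 0.5, 0.0]
opening: 0.077
finger_force: 0.0
```

Call:
move_arm:
  commands:
    - [0, 0, -15, 0, 0]
    - [0, 0, -30, 0, 0]
    - [0, 0, -35, 0, 0]
    - [0, 0, -35, 0, 0]
    - [0, 0, 0, 0, 0]
    - [0, 0, 0, 0, 0]
    - [0, 0, 0, 0, 0]
    - [0, 0, 0, 0, 0]

```text
time_s: 26.5
eef_pos: [0.6535, -0.1978, 0.1617]
tool_rot: [[0.692, 0.722, -0.002], [0.722, -0.692, 0.001], [-0.001, -0.002, -1.0]]
wrist_force: [0.1, 0.7, -0.4]
opening: 0.0854
finger_force: 0.0
```

```bash
python3 - <<'E'
from h import *
d=cap("wrist");rims(d,.083,.105);dows(d)
d=cap("scene");save(d,"s2")
E
```

```text
596 px 253 190 mid [ 0.6548 -0.1985] ext [0.032 0.032] fit [ 0.6552 -0.1982] r 0.0147 zmax 0.094
864 px 252 277 mid [ 0.6003 -0.2548] ext [0.042 0.042] fit [ 0.6008 -0.2544] r 0.0197 zmax 0.094
164 px 453 310 mid [ 0.7065 -0.4051] ext [0.013 0.012] fit [ 0.7066 -0.4051] r 0.0041 zmax 0.092
501 px 253 333 mid [ 0.5535 -0.3059] ext [0.041 0.04 ] fit [ 0.5477 -0.3115] r 0.0249 zmax 0.094
dow 286 px 252 165 med [ 0.6657 -0.1869  0.0566] tip [ 0.6638 -0.1889  0.0706] ext [0.024 0.024 0.04 ]
dow 117 px 251 180 med [ 0.655  -0.1969  0.0637] tip [ 0.6545 -0.1971  0.0637] ext [0.01  0.009 0.017]
dow 409 px 253 191 med [ 0.6455 -0.2084  0.0575] tip [ 0.6482 -0.2064  0.0711] ext [0.023 0.023 0.04 ]
dow 732 px 252 243 med [ 0.6147 -0.24    0.0565] tip [ 0.6121 -0.2425  0.0709] ext [0.035 0.033 0.04 ]
dow 781 px 252 274 med [ 0.5883 -0.2676  0.0603] tip [ 0.5902 -0.2656  0.071 ] ext [0.029 0.029 0.04 ]
dow 1037 px 253 312 med [ 0.5649 -0.2936  0.0591] tip [ 0.561  -0.2966  0.0711] ext [0.042 0.042 0.04 ]
dow 716 px 253 343 med [ 0.5312 -0.3289  0.057 ] tip [ 0.5376 -0.3208  0.0699] ext [0.037 0.035 0.039]
```

View pics/s2.png

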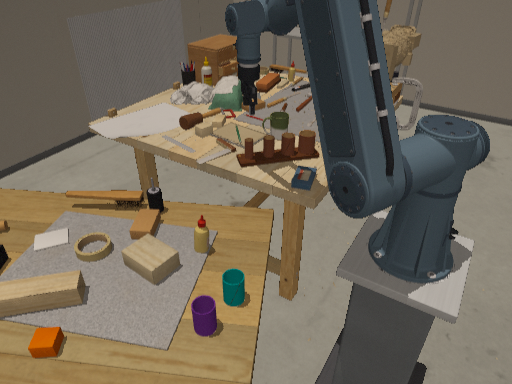

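The scene view shows all four sleeves upright on the rack, rising in thickness from (250,148) to (307,142). The bottle is standing at (202,236) and both look-alikes are where they were. The gripper is clear, so I'm handing in.

```bash
python3 -c "
from plant import bot
print(bot.close_job())"
```

```text
the job is handed in; nothing more can be done
None
```

All four sleeves are down on the rack, one per dowel, thinnest at the left end to thickest at the right; the oil bottle is still standing, the look-alikes were not touched, and the job was handed in at about 27 s.

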